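Refit the return spring of a vial shaker

ROBOT

A 6-joint arm with a two-finger parallel gripper is mounted at the origin on the work surface. World frame = base frame: x ahead of the robot, y to its left, z up, the work surface at z = 0. Lengths are in m, angles in rad, forces in N, time in s.
With the tool pointing down it reaches from about 0.375 to 0.9 m from the base axis. Payload 3.1 kg.
Tool frame: the origin (TCP) lies on the centre line of the jaws, within the pads' length; the fingertips stand manip.finger_overhang ahead of it and the grasp point (between the pads) lies 11 mm behind it (manip.finger_overhang is the distance from the TCP to the fingertips, in m); y points along the fingers, z is the direction in which the jaws open and shut, and the axes are right-handed (so a half turn about y gives the same grasp; the last joint's range is limited). The gripper opens to 85 mm and grips with 20 to 120 N. Pads are 22 mm wide; open, the fingers measure 114 mm over their backs; the gripper's body (76 mm by 85 mm) begins 54 mm behind the grasp point. The pads swing forward as they close: fully open they stand 13 mm farther back than shut.
Start: joints at [-1.302, 0.527, 1.433, -0, 1.181, -0.178], TCP at [0.271, -0.563, 0.239] pointing down, gripper open.
Joint ranges: [-3.08, 3.08], [-0.75, 2.2], [0.22, 2.44], [-1.43, 4.57], [0, 2.65], [-2.85, 2.85]. Speed limits (rad/s): [2.79, 2.79, 3.14, 3.14, 3.14, 3.14].

INTERFACE

Orientations are given as a unit quaternion [x, y, z, w].
In Python, from station import manip gives the robot as it stands.
- The arm moves only by the tool send_rows, never from a script. Its argument "plan" is a list of rows, each an object with "linear": the shift along the tool's x, y, z in units of 30 mm (1.0 is 30 mm), a list of three; "roll": the turn about the tool's y in units of 6 degrees (1.0 is 6 degrees). In form: [{"linear": [tx, ty, tz], "roll": roll}, ...]. A call has exactly 5 rows; each row shifts and turns the commanded pose from where the row before left it, along the tool's axes as they then stand; what a row does not reach is not made up. A row lasts 1/8 s, in which the tool goes at most 62.5 mm and 10.7 degrees, less where a joint would pass 70% of its speed; a pose out of reach is approached as far as the arm can. A call is refused whole if a number of a shift passes 1 or a number of a turn 1, either way. A call with a gripper value outside its range is refused whole. "claw" is the finger opening in mm, from 0 to 85.4, set as the call begins (left out, the last holds). The fingers move at their own pace and stop on an object; "force" is the grip in N (left out, the last holds). Time passes only in rows, so rows that do not move let the fingers close, or fill a call up. It gives the time, the measured TCP pose, the force and the opening at its end, in the units of the state.
- manip.sense(): the state, without advancing time (a new reading comes with each control period).
- manip.snapshot(name): name is "scene" or "top"; returns the picture (480x640x3 uint8, blue, green, red); there is no depth.
- manip.get_calibration(name): a dict with "fovy" (degrees; the focal length in pixels is half the picture's height over the tangent of half this angle, whatever the lens; pixels are square), "cx", "cy" (the principal point, pixels), "k1" (the pictures are not rectified: a ray, as slopes to the right and down, at radius r is drawn at 1 + k1 r^2 times it, then the intrinsics apply), "cam_to_world" (4x4, takes a point from camera to world coordinates). Camera axes: x right, y down, z forward; pixel columns grow to the right and rows downward; lengths in m; the calibration is good to about 2 mm. A picture is of the moment at which its call begins. get_calibration takes no time and is no camera call.
- manip.sign_off(): hands the job in, once; it reports no verdict.
Trained networks look in the newest picture that a camera, given by its name, has taken for a name from the list of things; names that differ only in an ending like _2 or _b are one class to them, and where a whole thing is asked for, a point or a joint stands for the part that bears it (a point fixed in the world has none). Each returns a list of dicts, best first, with "p" (0 to 1); they miss things now and then, are a little off and sometimes report something else, mostly with a low value. They report only what shows in the picture. A call takes as long as a camera call. They do not tell look-alikes from the thing itself.
- manip.look_for(camera, query): "extent" ([left, top, right, bottom] in pixels, round what is visible of it).
The state is a dict: "t": time; "q": joint angles; "qd": joint speeds; "tau": joint torques, N m; "tcp_pos": TCP position; "tool_rot": TCP orientation; "force": force on the tool from outside, world axes, zero at the start; "ft_torque": the same for the moment, N m; "finger_gap": opening from 0.0 (shut) to 1.0 (fully open).
Only numpy, scipy, OpenCV 4.12 (cv2) and the standard library are available. Lean on these libraries where they do the work, as an engineer would, in place of code of your own. Each camera call takes 0.05 s, during which the arm holds its last target.

TASK

The vial shaker's carriage has lost its return spring. Take the spring from its stand, drop the hook of its blue end through the hole in the shaker's top panel, then stretch the spring and put the eye of its orange end down over the steel post on the carriage, fully below the post's head, so that the let-go spring draws the carriage home against its stop. Do not disturb the bottle, the beaker or the brown cap.

Things in the scene. Friction and masses are not known exactly. Their poses are not given: they have to be found in the camera images.
- shaker: Vial shaker: fixed white box, 200 x 320 mm, 60 mm high, hollow under its 6 mm thick top panel. Origin: middle of its underside; z up, y along its length, from the hole to the post. The panel is bare at x above +10 mm but for the carriage's arm; on the -x side the vial rack on the carriage rises to 54 mm above the panel.
- hole (a point): Centre of the round hole, 19 mm wide, through the shaker's top panel, at the panel's upper face; shaker x +50, y -100, z +60 mm. Axes as the shaker's.
- post (a point): Centre of the foot of the steel post on the carriage's flat aluminium arm, at the arm's upper face, 4 mm above the panel. The post is 12 mm thick, upright; its round head, 16 mm wide, widens from 14 to 16 and ends 21 mm above this point. It lies towards shaker +y from the hole, 200 mm away when the carriage is home. The arm reaches 22 mm along y each side.
- carriage (a joint): Travel of the carriage (aluminium plate with the vial rack, and the arm with the post) along the shaker's y, m: 0 = home, at the stop nearest the hole; grows, to 0.03, away from the hole. It slides with about 1.5 N of friction.
- stand: Fixed grey stand, 200 x 70 mm, origin under its middle. At the start the spring lies level along its x, hook down, on two low supports, the undersides of its end blocks 30 mm above the bench.
- hook_grip (a point): Middle of the upper part (to grip) of the spring's blue end block: 30 mm along the spring, 14 wide, 40 high; this point is 15 mm below its top, 25 above its underside. x: along the spring to the orange end, z up. Coil 18 mm thick, its axis 15 mm below. The spring weighs 0.12 kg, is 178 mm long slack; it bends a little up and down (sags about 13 mm held by one end), not sideways.
- hook_foot (a point): Foot of the steel hook, in the middle of its outline from above (13 mm along the spring, 8 across); 2.5 mm back from (away from the orange end) and 39 mm below hook_grip. The hook stands 14 mm out of the block's underside: an 8 mm pin with a 4 mm high toe at its foot towards the orange end, which catches under the panel under tension. Block resting on the panel: foot 14 mm below its upper face.
- eye_grip (a point): Middle of the upper part (to grip) of the spring's orange end block, 30 x 14 x 40 mm; 15 mm below its top, 25 above its underside. x: along the spring, away from the blue end; z up. 112 mm from hook_grip when slack.
- eye (a point): Centre, half-way up, of the round through hole, 22 mm wide, in the flat orange eye plate (36 x 36 mm, 8 thick, its underside level with that of the orange block). 33 mm beyond eye_grip along the spring and 21 mm below it; 147.5 mm from hook_foot along the spring when slack.
- stretch (a joint): Stretch of the spring (its inner turns draw out of the outer ones), m: 0 slack, at most 0.11. It pulls 1.2 N at 0 and 1.2 N more per 10 mm: about 6 N on the post with the carriage home.
- reagent_bottle_mid (a point): Middle of an amber bottle with a white cap, 52 mm wide, 85 mm high, standing on the bench. Leave alone.
- beaker_mid (a point): Middle of a clear plastic cup, 56 mm wide, 60 mm high, standing on the bench. Leave alone.
- brown_cap_center (a point): Middle of a brown screw cap, 44 mm wide, 18 mm high, on the bench. Leave alone.
Mind the look-alikes: they are no part of the job. Leave any purple look-alike of the part that bears hook_grip alone.

How it is judged:
On the way:
1. the hook of the blue end is down through the hole in the panel while the spring is still slack (horizontal distance between hook_foot and hole below 0.012 m and z of hook_foot in the frame of hole between -0.03 and -0.009 m and value of joint stretch below 0.02 m), for 0.2 s.
At the end, for the whole second after the job is handed in: hook's foot at least 8 mm below the panel's upper face, within 14 mm of the hole's centre; eye round the post (within 9 mm), its mid-plane under 12 mm above the arm, so below the head; spring stretched over 30 mm, carriage within 3 mm of home, spring at rest (horizontal distance between hook_foot and hole below 0.014 m and z of hook_foot in the frame of hole below -0.008 m and horizontal distance between eye and post below 0.009 m and z of eye in the frame of post between -0.003 and 0.012 m and value of joint stretch above 0.03 m and value of joint carriage below 0.003 m and linear speed of hook_end below 0.02 m/s); the robot touches nothing.
It fails at once if the bottle is moved by more than 30 mm (distance of reagent_bottle_mid from where it was at the start of the episode above 0.03 m).
It fails at once if the beaker is moved by more than 30 mm (distance of beaker_mid from where it was at the start of the episode above 0.03 m).
It fails at once if the brown cap is moved by more than 30 mm (distance of brown_cap_center from where it was at the start of the episode above 0.03 m).
It also fails if it takes over 58 s, if anything falls off the work surface, if the arm or the gripper's body presses on something with over 40 N, if the wrist force passes 120 N, or if a joint passes its speed limit or range.

## Working session

There is one attempt and no reset: what is moved stays moved. The work goes in short steps, Python scripts to look and compute and a tool call to move; the robot and the scene stay as the last step left them, time stands still between calls to the robot, and variables do not carry over. Pictures are saved under pics/ and viewed, and the job is handed in when it is done.

Besides the shell and the picture viewer there is one more tool, called by a JSON object that holds its "api" and its "payload", one argument or row to a line. send_rows: Moves the arm, as the interface text tells. Its arguments: {"type":"object","properties":{"plan":{"type":"array"},"claw":{"type":"number"},"force":{"type":"number"}},"required":["plan"]}

```bash
mkdir -p pics; ls
python3 - <<'E'
from station import manip
import cv2
s=manip.sense(); print(s); print(manip.finger_overhang)
for n in("scene","top"):
    im=manip.snapshot(n); cv2.imwrite(f"pics/{n}0.png",im); print(manip.get_calibration(n))
    for q in("hook_grip","eye_grip","shaker","stand","eye","carriage","reagent_bottle_mid","beaker_mid","brown_cap_center"):
        print(n,q,[(d['p'],d['extent']) for d in manip.look_for(n,q)][:4])
E
```

```text
pics
{'t': 0.0, 'q': array([-1.30149697e+00,  5.28474278e-01,  1.43391139e+00, -2.29107999e-05,
        1.18141098e+00, -1.78492974e-01]), 'qd': array([4.45947723e-04, 4.09697209e-04, 1.48593429e-03, 1.66509244e-03,
       6.15964803e-05, 1.11293643e-03]), 'tau': array([ 8.91307136e-04, -4.42349446e+01, -1.78028226e+01, -1.08931126e-04,
        8.42567504e-03,  1.91061366e-05]), 'tcp_pos': array([ 0.27044376, -0.56267237,  0.23832574]), 'tool_rot': array([-0.15704483,  0.69023423, -0.68867805,  0.15695913]), 'force': array([ 0.15044792,  0.539571  , -0.31221579]), 'ft_torque': array([ 0.03463855, -0.0023097 , -0.01112605]), 'finger_gap': 0.9988568512091887}
0.008
{'fovy': 52.52968991269656, 'cx': 316.5875805896197, 'cy': 252.7666537633219, 'k1': -0.07674598763960074, 'cam_to_world': array([[-0.8129442 ,  0.46260098, -0.35372597,  0.92918979],
       [ 0.58229561,  0.65336852, -0.48377824,  0.58063323],
       [ 0.00731713, -0.5992578 , -0.80052267,  1.04983549],
       [ 0.        ,  0.        ,  0.        ,  1.        ]])}
scene hook_grip [(0.96, [319.0, 144.3, 359.7, 192.5]), (0.77
[... 1078 characters left out ...]
 ,  0.        ,  1.        ]])}
top hook_grip [(0.68, [450.8, 144.9, 475.5, 204.9]), (0.63, [366.6, 228.2, 425.1, 269.7])]
top eye_grip [(0.57, [457.6, 181.1, 471.3, 202.5]), (0.46, [368.5, 226.7, 394.3, 247.1])]
top shaker [(0.61, [225.7, 189.6, 347.2, 280.1]), (0.33, [365.3, 223.3, 431.1, 279.3])]
top stand [(0.82, [365.2, 223.6, 430.4, 275.8])]
top eye [(0.69, [459.4, 177.0, 473.5, 199.4]), (0.48, [376.7, 228.2, 391.9, 244.9])]
top carriage [(0.65, [239.4, 202.1, 314.0, 266.7])]
top reagent_bottle_mid [(0.66, [364.4, 167.4, 378.9, 189.5])]
top beaker_mid [(0.62, [398.4, 165.4, 421.2, 185.9]), (0.22, [367.2, 229.8, 395.7, 243.6])]
top brown_cap_center [(0.69, [174.5, 256.2, 189.4, 270.2])]
```

View pics/scene0.png

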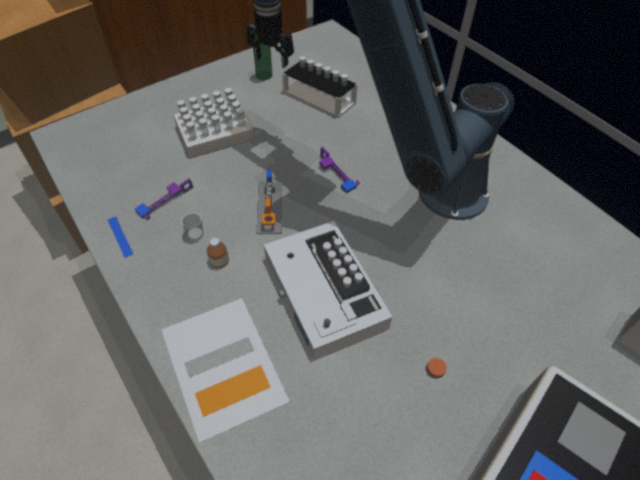

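View pics/top0.png

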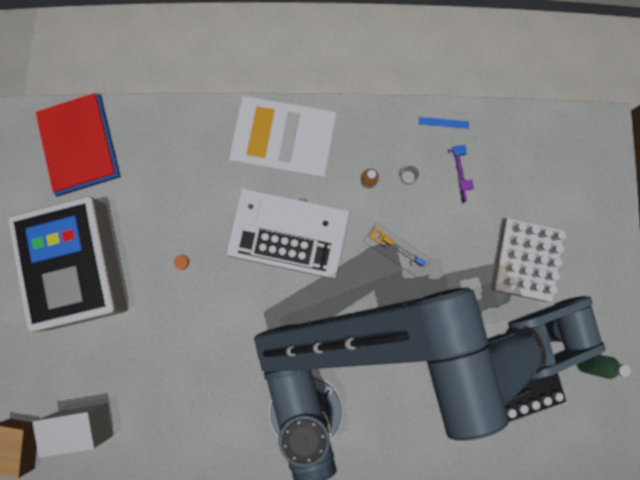

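Run:
```python
import cv2
a=cv2.imread("pics/top0.png")[150:300,210:490]
cv2.imwrite("pics/top0z.png",cv2.resize(a,None,fx=2.85,fy=2.85,interpolation=cv2.INTER_CUBIC))
a=cv2.imread("pics/scene0.png")[130:280,120:400]
cv2.imwrite("pics/scene0z.png",cv2.resize(a,None,fx=2.85,fy=2.85,interpolation=cv2.INTER_CUBIC))
a=cv2.imread("pics/scene0.png")[215:365,260:400]
cv2.imwrite("pics/scene0y.png",cv2.resize(a,None,fx=4,fy=4,interpolation=cv2.INTER_CUBIC))
```

```text
(no output)
```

View pics/top0z.png

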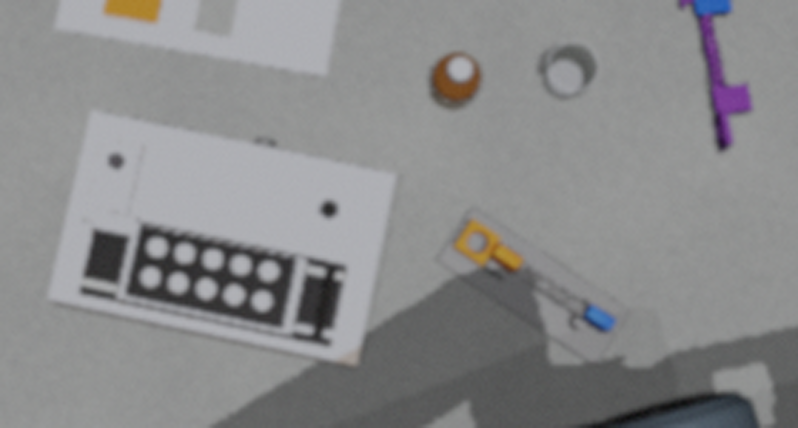

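View pics/scene0z.png

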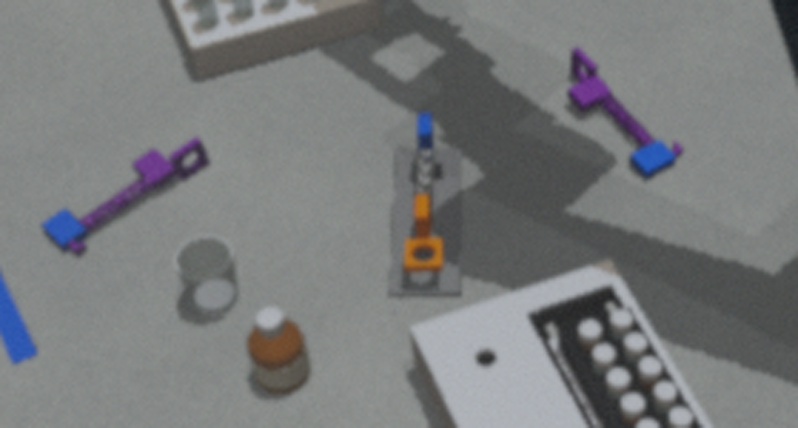

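View pics/scene0y.png

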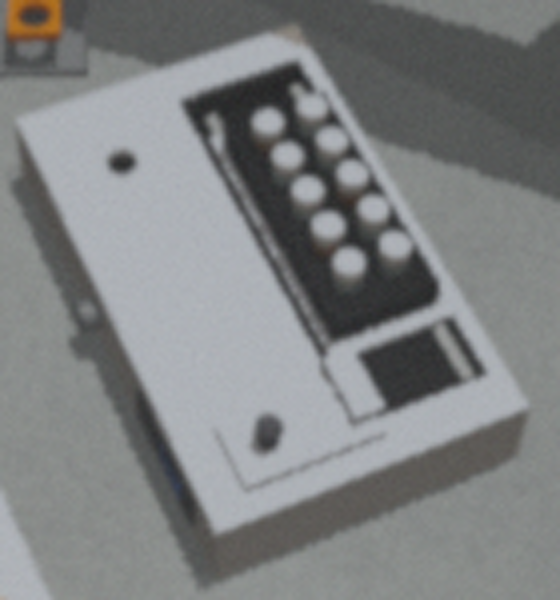

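The hole is at about (325,223) in the top view and (290,255) in the scene view. The post is at (251,206) and (327,321). The real spring (orange eye, blue hook) lies on the stand, and the two purple ones are look-alikes. Next I'll measure these properly.

```bash
cat > h.py <<'E'
import numpy as np, cv2
from station import manip
C={n:manip.get_calibration(n) for n in("scene","top")}
def K(n):
    c=C[n]; f=240/np.tan(np.radians(c['fovy'])/2)
    return np.array([[f,0,c['cx']],[0,f,c['cy']],[0,0,1.]]),np.array([c['k1'],0,0,0.])
def proj(n,P):
    T=np.linalg.inv(C[n]['cam_to_world']);k,d=K(n)
    return cv2.projectPoints(np.float64(P).reshape(-1,1,3),cv2.Rodrigues(T[:3,:3])[0],T[:3,3],k,d)[0].reshape(-1,2)
def onplane(n,p,z):
    k,d=K(n);u=cv2.undistortPoints(np.float64(p).reshape(-1,1,2),k,d).reshape(-1,2)
    T=C[n]['cam_to_world'];r=np.c_[u,np.ones(len(u))]@T[:3,:3].T
    return T[:3,3]+r*((z-T[2,3])/r[:,2])[:,None]
def tri(ps,pt):
    # triangulate scene px, top px
    A=[];b=[]
    M=np.zeros((3,3));v=np.zeros(3)
    for n,p in(("scene",ps),("top",pt)):
        k,d=K(n);u=cv2.undistortPoints(np.float64(p).reshape(1,1,2),k,d).ravel()
        T=C[n]['cam_to_world'];r=T[:3,:3]@np.r_[u,1];r/=np.linalg.norm(r);Q=np.eye(3)-np.outer(r,r)
        M+=Q;v+=Q@T[:3,3]
    return np.linalg.solve(M,v)
def mask(im,col):
    h=cv2.cvtColor(im,cv2.COLOR_BGR2HSV)
    r={'orange':((10,150,70),(25,255,255)),'blue':((102,120,50),(122,255,255))}[col]
    return cv2.inRange(h,r[0],r[1])
def blobs(im,col,roi,mina=8):
    m=mask(im,col);x0,y0,x1,y1=roi;mm=np.zeros_like(m);mm[y0:y1,x0:x1]=m[y0:y1,x0:x1]
    k,l,s,c=cv2.connectedComponentsWithStats(mm)
    return [(c[i].round(2).tolist(),s[i].tolist()) for i in range(1,k) if s[i,4]>=mina]
E
python3 - <<'E'
from h import *
S=cv2.imread("pics/scene0.png");T=cv2.imread("pics/top0.png")
print(blobs(S,'orange',(240,150,290,240)),blobs(S,'blue',(240,150,290,240)))
print(blobs(T,'orange',(360,215,435,280)),blobs(T,'blue',(360,215,435,280)))
def dark(im,c,r=6):
    g=cv2.cvtColor(im,cv2.COLOR_BGR2GRAY).astype(float);x,y=c
    a=g[y-r:y+r+1,x-r:x+r+1];w=np.clip(np.percentile(a,60)-a-8,0,None);Y,X=np.mgrid[y-r:y+r+1,x-r:x+r+1]
    return np.array([(w*X).sum()/w.sum(),(w*Y).sum()/w.sum()])
hs,ht=dark(S,(290,255)),dark(T,(325,223)); print(hs,ht)
print('hole',onplane("scene",hs,.058),onplane("top",ht,.058),tri(hs,ht))
ps,pt=dark(S,(327,322)),dark(T,(251,206),5);print(ps,pt)
print('post tri',tri(ps,pt),onplane("scene",ps,.075),onplane("top",pt,.078))
E
```

```text
[([268.15, 213.21], [262, 198, 13, 26, 159])] [([268.61, 174.71], [267, 170, 4, 11, 41])]
[([381.86, 237.15], [371, 228, 21, 17, 112])] [([419.78, 261.43], [415, 258, 10, 8, 51])]
[290.03738009 255.19252398] [324.94561934 222.94939577]
hole [[ 0.5503893  -0.05143949  0.058     ]] [[ 0.55076011 -0.04977086  0.058     ]] [ 0.55080015 -0.0499929   0.05981403]
[326.33111873 323.19524218] [250.27346178 206.08638906]
post tri [0.59587992 0.16622057 0.07454653] [[0.59636261 0.16608378 0.075     ]] [[0.59492434 0.16612787 0.078     ]]
```

```bash
cat >> h.py <<'E'
from scipy.optimize import minimize
def box(cx,cy,cz,lx,ly,lz):
    return np.array([[cx+a*lx/2,cy+b*ly/2,cz+c*lz/2] for a in(-1,1) for b in(-1,1) for c in(-1,1)])
SS=8
def raster(n,hulls,holes,roi):
    x0,y0,x1,y1=roi;m=np.zeros(((y1-y0)*SS,(x1-x0)*SS),np.uint8)
    def pp(P): return np.round(((proj(n,P)-[x0,y0]+.5)*SS-.5)*16).astype(np.int32)
    for P in hulls: cv2.fillConvexPoly(m,cv2.convexHull(pp(P)),255,shift=4)
    for P in holes: cv2.fillPoly(m,[pp(P)],0,shift=4)
    return cv2.GaussianBlur(cv2.resize(m,(x1-x0,y1-y0),interpolation=cv2.INTER_AREA).astype(np.float32)/255,(0,0),.7)
def wrld(P,p): # p=x,y,z,yaw of hook_grip/eye_grip frames
    c,s=np.cos(p[3]),np.sin(p[3]);P=np.asarray(P)
    return np.c_[p[0]+c*P[:,0]-s*P[:,1],p[1]+s*P[:,0]+c*P[:,1],p[2]+P[:,2]]
a=np.linspace(0,2*np.pi,40)
ring=np.c_[33+11*np.cos(a),11*np.sin(a),a*0-17]/1e3
def orange(p): return [wrld(box(0,0,-.005,.03,.014,.04),p),wrld(box(.033,0,-.021,.036,.036,.008),p)],[wrld(ring,p)]
def blue(p): return [wrld(box(0,0,-.005,.03,.014,.04),p)],[]
def colimg(im,col,roi):
    x0,y0,x1,y1=roi;return cv2.GaussianBlur((mask(im,col)[y0:y1,x0:x1]>0).astype(np.float32),(0,0),.7)
E
cat > fit0.py <<'E'
from h import *
S=cv2.imread("pics/scene0.png");T=cv2.imread("pics/top0.png")
rois={'scene':(250,160,290,235),'top':(362,218,436,278)}
obs={(n,c):colimg(im,c,rois[n]) for n,im in(('scene',S),('top',T)) for c in('orange','blue')}
def cost(v,cams=('scene','top'),cols=('orange','blue')):
    h=np.array([v[0],v[1],.055,v[2]]);e=h.copy();e[:2]+=.112*np.array([np.cos(v[2]),np.sin(v[2])])
    J=0
    for n in cams:
        for c,f,p in(('orange',orange,e),('blue',blue,h)):
            if c in cols: J+=((raster(n,*f(p),rois[n])-obs[n,c])**2).sum()
    return J
b=tri(blobs(S,'blue',rois['scene'])[0][0],blobs(T,'blue',rois['top'])[0][0])
o=tri(blobs(S,'orange',rois['scene'])[0][0],blobs(T,'orange',rois['top'])[0][0])
print(b,o);yaw=np.arctan2(*(o-b)[1::-1])
for kw in({},{'cams':('scene',)},{'cams':('top',)},{'cols':('orange',)}):
    r=minimize(lambda v:cost(v,**kw),[b[0],b[1],yaw],method='Nelder-Mead',options=dict(initial_simplex=np.array([b[0],b[1],yaw])+np.array([[0,0,0],[.006,0,0],[0,.006,0],[0,0,.06]]),xatol=1e-5,fatol=1e-4))
    print(kw,r.x.round(4),np.degrees(r.x[2]).round(2),r.fun.round(2))
# shaker corner fit
E
python3 fit0.py
python3 - <<'E'
from h import *
# overlay shaker guess
th=np.arctan2(-.045,.2165) # shaker yaw (x axis angle)
h=np.array([.5506,-.0505])
def sh(P,h=h,th=th):
    c,s=np.cos(th),np.sin(th);P=np.atleast_2d(P)-[.05,-.1,0]
    return np.c_[h[0]+c*P[:,0]-s*P[:,1],h[1]+s*P[:,0]+c*P[:,1],P[:,2]]
Q=np.array([[-.1,-.16,.06],[.1,-.16,.06],[.1,.16,.06],[-.1,.16,.06]])
for n,roi in(("scene",(260,215,400,365)),("top",(220,180,360,290))):
    im=cv2.imread(f"pics/{n}0.png");x0,y0,x1,y1=roi
    a=cv2.resize(im[y0:y1,x0:x1],None,fx=5 if n=="top" else 4,fy=5 if n=="top" else 4,interpolation=cv2.INTER_CUBIC);k=5 if n=="top" else 4
    p=((proj(n,sh(Q))-[x0,y0]+.5)*k-.5)
    cv2.polylines(a,[np.int32(p.round())],True,(0,0,255),1)
    cv2.imwrite(f"pics/sh_{n}.png",a)
E
```

```text
[ 0.44120369 -0.32524437  0.06174308] [ 0.51291651 -0.21759182  0.04048601]
{} [ 0.4419 -0.326   0.9958] 57.05 105.7
{'cams': ('scene',)} [ 0.442  -0.3266  0.9986] 57.21 61.87
{'cams': ('top',)} [ 0.4423 -0.3252  1.0001] 57.3 42.27
{'cols': ('orange',)} [ 0.4434 -0.3265  1.0066] 57.68 61.47
```

View pics/sh_top.png

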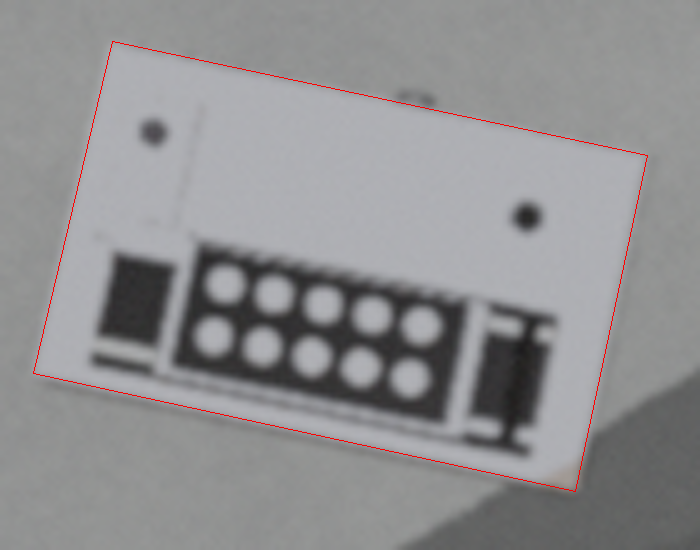

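View pics/sh_scene.png

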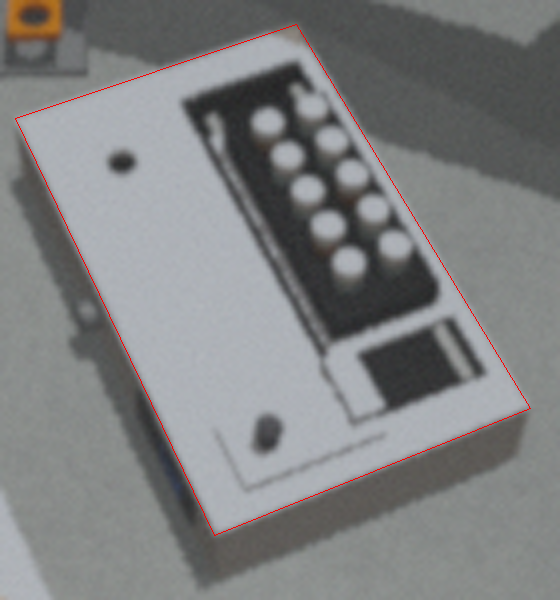

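```bash
cat >> h.py <<'E'
from scipy.spatial.transform import Rotation as R
def state():
    s=manip.sense();r=R.from_quat(s['tool_rot']);m=r.as_matrix()
    return s,m
def show():
    s,m=state();print('t',round(s['t'],2),'tcp',s['tcp_pos'].round(4),'xyaw',np.degrees(np.arctan2(m[1,0],m[0,0])).round(2),'yaxis',m[:,1].round(3),'F',s['force'].round(1),'gap',round(s['finger_gap']*85.4,1),'q6',s['q'][5].round(2));return s,m
def plan(target,xyaw,start=None,n=None,kmax=.95,full=False):
    """rows from measured (or given (pos,yawdeg)) pose to target pos, tool-x yaw deg; tool y down assumed nominal."""
    s,m=show()
    p=s['tcp_pos'] if start is None else np.array(start[0]);y0=np.degrees(np.arctan2(m[1,0],m[0,0])) if start is None else start[1]
    dy=(xyaw-y0+180)%360-180
    # tool y is down => rotation + about y lowers world yaw
    d=np.array(target)-p
    k=int(max(np.ceil(np.abs(d).max()/.03/kmax*1.0),np.ceil(np.linalg.norm(d)/.03/kmax/1.2),np.ceil(abs(dy)/6/kmax),1))
    k=int(np.ceil(k/5)*5) if n is None else n
    out=[];pos=p.copy();yw=y0
    for i in range(k):
        want=p+d*(i+1)/k
        c,sn=np.cos(np.radians(yw)),np.sin(np.radians(yw))
        X=np.array([c,sn,0]);Y=np.array([0,0,-1]);Z=np.cross(X,Y)
        l=np.round(np.array([X@(want-pos),Y@(want-pos),Z@(want-pos)])/.03,2)
        rr=np.round(-dy/k/6,2) if i<k-1 else np.round(-(xyaw-yw+180)%360/6 if False else -(((xyaw-yw)+180)%360-180)/6,2)
        pos=pos+.03*(l[0]*X+l[1]*Y+l[2]*Z);yw-=6*rr
        out.append({"linear":(l+0.).tolist(),"roll":float(rr+0.)})
    for i in range(0,k,5): print(str(out[i:i+5]).replace("'",'"'))
    print('end',pos.round(4),round(yw,2));return out
E
python3 - <<'E'
from h import *
show()
plan([.442,-.326,.13],57.1)
plan([.442,-.326,.13],-122.9)
E
```

```text
t 1.0 tcp [ 0.2706 -0.5633  0.2393] xyaw -154.34 yaxis [-0.  0. -1.] F [0.2 0.6 0.2] gap 85.3 q6 -0.18
t 1.0 tcp [ 0.2706 -0.5633  0.2393] xyaw -154.34 yaxis [-0.  0. -1.] F [0.2 0.6 0.2] gap 85.3 q6 -0.18
[{"linear": [-0.29, 0.12, -0.16], "roll": 0.83}, {"linear": [-0.27, 0.12, -0.17], "roll": 0.83}, {"linear": [-0.25, 0.12, -0.21], "roll": 0.83}, {"linear": [-0.24, 0.13, -0.22], "roll": 0.83}, {"linear": [-0.21, 0.12, -0.24], "roll": 0.83}]
[{"linear": [-0.2, 0.12, -0.26], "roll": 0.83}, {"linear": [-0.17, 0.12, -0.28], "roll": 0.83}, {"linear": [-0.14, 0.12, -0.29], "roll": 0.83}, {"linear": [-0.12, 0.12, -0.3], "roll": 0.83}, {"linear": [-0.1, 0.12, -0.32], "roll": 0.83}]
[{"linear": [-0.06, 0.13, -0.31], "roll": 0.83}, {"linear": [-0.04, 0.12, -0.33], "roll": 0.83}, {"linear": [-0.01, 0.12, -0.32], "roll": 0.83}, {"linear": [0.02, 0.12, -0.33], "roll": 0.83}, {"linear": [0.05, 0.12, -0.32], "roll": 0.83}]
[{"linear": [0.07, 0.12, -0.32], "roll": 0.83}, {"linear": [0.1, 0.12, -0.31], "roll": 0.83}, {"linear": [0.13, 0.13, -0.29], "roll": 0.83}, {"linear": [0.15, 0.12, -0.29], "ro
[... 494 characters left out ...]
32, 0.12, -0.04], "roll": 0.69}]
end [ 0.4418 -0.3261  0.1301] -302.9
t 1.0 tcp [ 0.2706 -0.5633  0.2393] xyaw -154.34 yaxis [-0.  0. -1.] F [0.2 0.6 0.2] gap 85.3 q6 -0.18
[{"linear": [-0.86, 0.36, -0.47], "roll": -0.52}, {"linear": [-0.88, 0.37, -0.41], "roll": -0.52}, {"linear": [-0.9, 0.36, -0.37], "roll": -0.52}, {"linear": [-0.92, 0.37, -0.32], "roll": -0.52}, {"linear": [-0.94, 0.36, -0.27], "roll": -0.52}]
[{"linear": [-0.95, 0.37, -0.22], "roll": -0.52}, {"linear": [-0.96, 0.36, -0.17], "roll": -0.52}, {"linear": [-0.97, 0.37, -0.11], "roll": -0.52}, {"linear": [-0.98, 0.36, -0.06], "roll": -0.52}, {"linear": [-0.97, 0.36, -0.01], "roll": -0.56}]
end [ 0.4419 -0.326   0.1301] -122.9
```

{"api": "send_rows", "payload": {
  "plan": [
    {"linear": [-0.86, 0.1, -0.47], "roll": -0.52},
    {"linear": [-0.88, 0.2, -0.41], "roll": -0.52},
    {"linear": [-0.9, 0.4, -0.37], "roll": -0.52},
    {"linear": [-0.92, 0.4, -0.32], "roll": -0.52},
    {"linear": [-0.94, 0.4, -0.27], "roll": -0.52}
  ],
  "claw": 45,
  "force": 40
}}

```text
t: 1.62
tcp_pos: [0.3569, -0.4441, 0.1941]
tool_rot: [0.25, -0.661, 0.662, -0.25]
force: [-0.5, -0.7, 0.2]
finger_gap: 0.525
```

{"api": "send_rows", "payload": {
  "plan": [
    {"linear": [-0.95, 0.4, -0.22], "roll": -0.52},
    {"linear": [-0.96, 0.4, -0.17], "roll": -0.52},
    {"linear": [-0.97, 0.4, -0.11], "roll": -0.52},
    {"linear": [-0.98, 0.4, -0.06], "roll": -0.52},
    {"linear": [-0.97, 0.4, -0.01], "roll": -0.56}
  ]
}}

```text
t: 2.25
tcp_pos: [0.4426, -0.3255, 0.1341]
tool_rot: [0.338, -0.621, 0.621, -0.339]
force: [0.5, -1.0, 0.0]
finger_gap: 0.527
```

Run:
```python
from h import *
show()
for n,r in(("scene",(200,120,340,260)),("top",(330,190,470,300))):
    im=manip.snapshot(n);cv2.imwrite(f"pics/{n}1f.png",im)
    cv2.imwrite(f"pics/{n}1.png",cv2.resize(im[r[1]:r[3],r[0]:r[2]],None,fx=4,fy=4,interpolation=cv2.INTER_CUBIC))
plan([.442,-.326,.044],-122.9)
```

```text
t 2.25 tcp [ 0.4426 -0.3255  0.1341] xyaw -122.8 yaxis [ 0. -0. -1.] F [ 0.5 -1.   0. ] gap 45.0 q6 -0.27
t 2.35 tcp [ 0.4423 -0.3231  0.1332] xyaw -122.7 yaxis [-0.002  0.003 -1.   ] F [-0.8  0.1 -0.2] gap 44.9 q6 -0.27
[{"linear": [0.02, 0.59, 0.01], "roll": 0.01}, {"linear": [0.02, 0.6, 0.01], "roll": 0.01}, {"linear": [0.01, 0.59, 0.01], "roll": 0.01}, {"linear": [0.02, 0.6, 0.01], "roll": 0.01}, {"linear": [0.02, 0.59, 0.01], "roll": -0.01}]
end [ 0.4421 -0.3261  0.0441] -122.88
```

View pics/scene1.png

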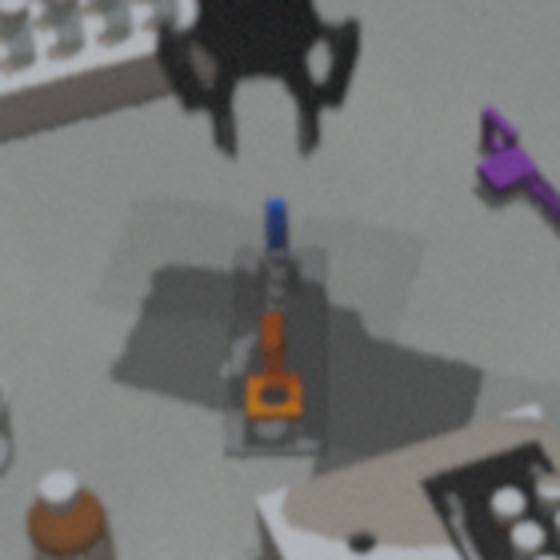

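View pics/top1.png

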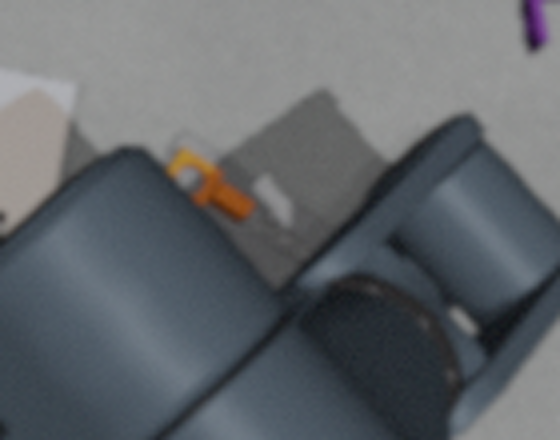

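The jaws straddle the blue block, with the fingers at about (240,155) and (310,150) in the zoom and the block at (277,222). I'll go straight down and close.

{"api": "send_rows", "payload": {
  "plan": [
    {"linear": [0, 0.6, 0], "roll": 0},
    {"linear": [0, 0.7, 0], "roll": 0},
    {"linear": [0, 0.7, 0], "roll": 0},
    {"linear": [0, 0.6, 0], "roll": 0},
    {"linear": [0, 0.4, 0], "roll": 0}
  ]
}}

```text
t: 2.98
tcp_pos: [0.4417, -0.327, 0.0439]
tool_rot: [0.338, -0.621, 0.621, -0.338]
force: [-0.2, 0.5, -0.2]
finger_gap: 0.524
```

{"api": "send_rows", "payload": {
  "plan": [
    {"linear": [0, 0, 0], "roll": 0},
    {"linear": [0, 0, 0], "roll": 0},
    {"linear": [0, 0, 0], "roll": 0},
    {"linear": [0, 0, 0], "roll": 0},
    {"linear": [0, 0, 0], "roll": 0}
  ],
  "claw": 5,
  "force": 60
}}

```text
t: 3.6
tcp_pos: [0.4422, -0.3264, 0.0448]
tool_rot: [0.338, -0.621, 0.622, -0.338]
force: [-0.8, 0.3, 2.2]
finger_gap: 0.158
```

Run:
```python
from h import *
show()
for n,r in(("scene",(200,120,340,260)),):
    im=manip.snapshot(n);cv2.imwrite(f"pics/{n}2f.png",im)
    cv2.imwrite(f"pics/{n}2.png",cv2.resize(im[r[1]:r[3],r[0]:r[2]],None,fx=4,fy=4,interpolation=cv2.INTER_CUBIC))
```

```text
t 3.6 tcp [ 0.4422 -0.3264  0.0448] xyaw -122.9 yaxis [ 0.001 -0.001 -1.   ] F [-0.8  0.3  2.2] gap 13.5 q6 -0.26
```

View pics/scene2.png

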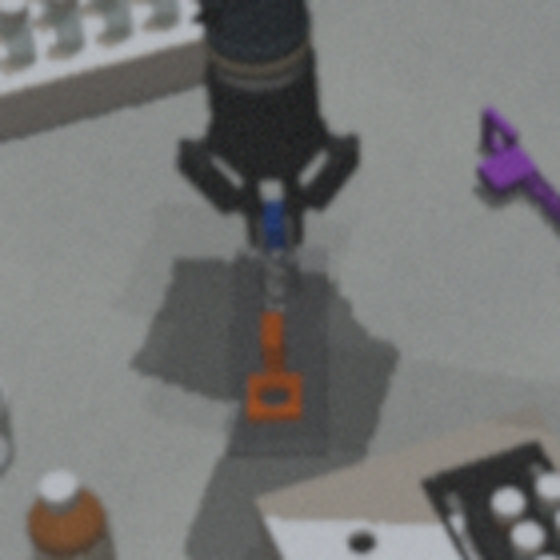

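{"api": "send_rows", "payload": {
  "plan": [
    {"linear": [0, -0.4, 0], "roll": 0},
    {"linear": [0, -0.9, 0], "roll": 0},
    {"linear": [0, -1.0, 0], "roll": 0},
    {"linear": [0, -1.0, 0], "roll": 0},
    {"linear": [0, -0.9, 0], "roll": 0}
  ]
}}

```text
t: 4.28
tcp_pos: [0.4417, -0.3257, 0.1718]
tool_rot: [0.338, -0.621, 0.621, -0.338]
force: [0.1, 0.1, -1.1]
finger_gap: 0.157
```

Run:
```python
from h import *
plan([.5511,-.048,.165],-101.74,start=([.4419,-.326,.170],-122.9),n=15)
```

```text
t 4.28 tcp [ 0.4417 -0.3257  0.1718] xyaw -122.89 yaxis [ 0. -0. -1.] F [ 0.1  0.1 -1.1] gap 13.4 q6 -0.27
[{"linear": [-0.65, 0.01, -0.13], "roll": -0.24}, {"linear": [-0.65, 0.01, -0.12], "roll": -0.24}, {"linear": [-0.66, 0.01, -0.1], "roll": -0.24}, {"linear": [-0.66, 0.01, -0.08], "roll": -0.24}, {"linear": [-0.66, 0.02, -0.06], "roll": -0.24}]
[{"linear": [-0.66, 0.01, -0.05], "roll": -0.24}, {"linear": [-0.66, 0.01, -0.04], "roll": -0.24}, {"linear": [-0.67, 0.01, -0.01], "roll": -0.24}, {"linear": [-0.66, 0.01, 0.0], "roll": -0.24}, {"linear": [-0.67, 0.01, 0.02], "roll": -0.24}]
[{"linear": [-0.66, 0.01, 0.03], "roll": -0.24}, {"linear": [-0.66, 0.01, 0.05], "roll": -0.24}, {"linear": [-0.66, 0.01, 0.07], "roll": -0.24}, {"linear": [-0.66, 0.02, 0.08], "roll": -0.24}, {"linear": [-0.65, 0.01, 0.1], "roll": -0.17}]
end [ 0.551  -0.0481  0.1649] -101.72
```

{"api": "send_rows", "payload": {
  "plan": [
    {"linear": [-0.65, 0, -0.13], "roll": -0.24},
    {"linear": [-0.65, 0, -0.12], "roll": -0.24},
    {"linear": [-0.66, 0, -0.1], "roll": -0.24},
    {"linear": [-0.66, 0, -0.08], "roll": -0.24},
    {"linear": [-0.66, 0, -0.06], "roll": -0.24}
  ]
}}

```text
t: 4.9
tcp_pos: [0.4788, -0.2317, 0.1697]
tool_rot: [-0.377, 0.599, -0.598, 0.377]
force: [0.4, -0.7, -0.5]
finger_gap: 0.154
```

{"api": "send_rows", "payload": {
  "plan": [
    {"linear": [-0.66, 0, -0.05], "roll": -0.24},
    {"linear": [-0.66, 0, -0.04], "roll": -0.24},
    {"linear": [-0.67, 0, -0.01], "roll": -0.24},
    {"linear": [-0.66, 0, 0.0], "roll": -0.24},
    {"linear": [-0.67, 0, 0.02], "roll": -0.24}
  ]
}}

```text
t: 5.52
tcp_pos: [0.5153, -0.1394, 0.1704]
tool_rot: [0.414, -0.573, 0.574, -0.414]
force: [1.0, -0.7, 0.0]
finger_gap: 0.157
```

{"api": "send_rows", "payload": {
  "plan": [
    {"linear": [-0.66, 0, 0.03], "roll": -0.24},
    {"linear": [-0.66, 0, 0.05], "roll": -0.24},
    {"linear": [-0.66, 0, 0.07], "roll": -0.24},
    {"linear": [-0.66, 0, 0.08], "roll": -0.24},
    {"linear": [-0.65, 0, 0.1], "roll": -0.17}
  ]
}}

```text
t: 6.15
tcp_pos: [0.5514, -0.0469, 0.1703]
tool_rot: [0.447, -0.548, 0.548, -0.447]
force: [-0.2, 0.5, -1.1]
finger_gap: 0.154
```

{"api": "send_rows", "payload": {
  "plan": [
    {"linear": [0, 0.4, 0], "roll": 0},
    {"linear": [0, 0.4, 0], "roll": 0},
    {"linear": [0, 0.3, 0], "roll": 0},
    {"linear": [0, 0, 0], "roll": 0},
    {"linear": [0, 0, 0], "roll": 0}
  ]
}}

```text
t: 6.78
tcp_pos: [0.5511, -0.0486, 0.1373]
tool_rot: [0.446, -0.549, 0.549, -0.446]
force: [0.3, -0.7, -1.6]
finger_gap: 0.156
```

Run:
```python
from h import *
show()
for n,r in(("scene",(220,160,400,360)),("top",(220,130,400,290))):
    im=manip.snapshot(n);cv2.imwrite(f"pics/{n}3f.png",im)
    cv2.imwrite(f"pics/{n}3.png",cv2.resize(im[r[1]:r[3],r[0]:r[2]],None,fx=3,fy=3,interpolation=cv2.INTER_CUBIC))
show()
```

```text
t 6.78 tcp [ 0.5511 -0.0486  0.1373] xyaw -101.77 yaxis [ 0.  0. -1.] F [ 0.3 -0.7 -1.6] gap 13.3 q6 -0.08
t 6.88 tcp [ 0.5513 -0.0485  0.1377] xyaw -101.75 yaxis [ 0.001 -0.    -1.   ] F [-0.   0.3 -0.3] gap 12.9 q6 -0.08
```

View pics/scene3.png

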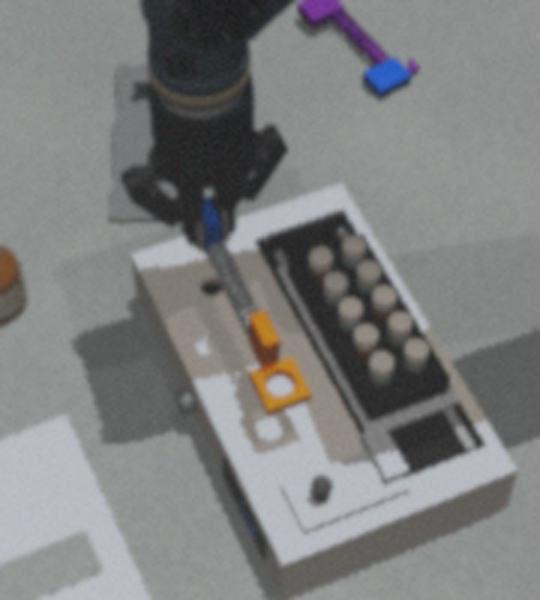

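View pics/top3.png

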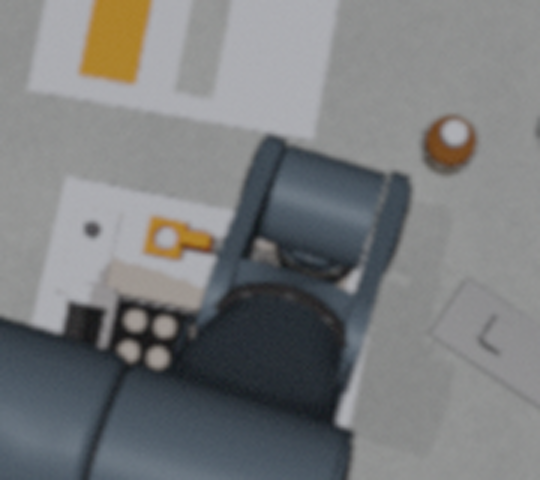

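Run:
```python
from h import *
S=cv2.imread("pics/scene3f.png");T=cv2.imread("pics/top3f.png")
ro={'scene':(290,255,335,305),'top':(262,195,300,220)}
print(blobs(S,'orange',ro['scene']),blobs(T,'orange',ro['top']))
ob={n:colimg(i,'orange',ro[n]) for n,i in(('scene',S),('top',T))}
def cost(v,cams):
    # v: eye_grip x,y,z,yaw,pitch
    def W(P):
        P=np.asarray(P);Rm=R.from_euler('ZY',[v[3],v[4]]).as_matrix();return P@Rm.T+v[:3]
    J=0
    for n in cams:
        J+=((raster(n,[W(box(0,0,-.005,.03,.014,.04)),W(box(.033,0,-.021,.036,.036,.008))],[W(ring)],ro[n])-ob[n])**2).sum()
    return J
y=np.radians(78.26);d=np.array([np.cos(y),np.sin(y)])
x0=np.r_[np.array([.5511,-.0485])+.112*d,.14,y,.08]
st=np.diag([.006,.006,.01,.06,.1])
for c in(('scene','top'),('scene',),('top',)):
    r=minimize(cost,x0,args=(c,),method='Nelder-Mead',options=dict(initial_simplex=np.vstack([x0,x0+st]),xatol=1e-5,fatol=1e-4,maxiter=2000))
    v=r.x;rel=v[:2]-[.5511,-.0485];print(c,v.round(4),np.degrees(v[3:]).round(2),r.fun.round(1),'along',rel@d,'across',rel@[-d[1],d[0]])
```

```text
[([307.56, 270.23], [304, 264, 9, 13, 75]), ([312.81, 287.29], [304, 279, 19, 18, 136])] [([279.35, 209.43], [269, 203, 21, 13, 93])]
('scene', 'top') [0.5738 0.0642 0.1393 1.3121 0.1834] [75.18 10.51] 118.6 along 0.11496847129725477 across 0.0007499360834568228
('scene',) [0.573  0.0621 0.1361 1.3388 0.2562] [76.71 14.68] 68.7 along 0.11274639422121246 across 0.0010674961036546493
('top',) [0.5827 0.0783 0.1168 1.3145 0.5925] [75.32 33.95] 32.7 along 0.13056331965365986 across -0.0051023659253585825
```

{"api": "send_rows", "payload": {
  "plan": [
    {"linear": [0, 0.4, 0], "roll": 0},
    {"linear": [0, 0.5, 0], "roll": 0},
    {"linear": [0, 0.4, 0], "roll": 0},
    {"linear": [0, 0.1, 0], "roll": 0},
    {"linear": [0, 0, 0], "roll": 0}
  ]
}}

```text
t: 7.5
tcp_pos: [0.5508, -0.0481, 0.0948]
tool_rot: [-0.446, 0.549, -0.548, 0.446]
force: [-0.6, 0.4, -1.1]
finger_gap: 0.15
```

Run:
```python
from h import *
show()
for n,r in(("scene",(260,190,340,310)),):
    im=manip.snapshot(n);cv2.imwrite(f"pics/{n}4f.png",im)
    cv2.imwrite(f"pics/{n}4.png",cv2.resize(im[r[1]:r[3],r[0]:r[2]],None,fx=5,fy=5,interpolation=cv2.INTER_CUBIC))
show()
```

```text
t 7.5 tcp [ 0.5508 -0.0481  0.0948] xyaw -101.72 yaxis [-0.001  0.    -1.   ] F [-0.6  0.4 -1.1] gap 12.8 q6 -0.08
t 7.55 tcp [ 0.5511 -0.0482  0.0952] xyaw -101.72 yaxis [ 0.  0. -1.] F [-0.9  0.1 -1.4] gap 13.5 q6 -0.08
```

View pics/scene4.png

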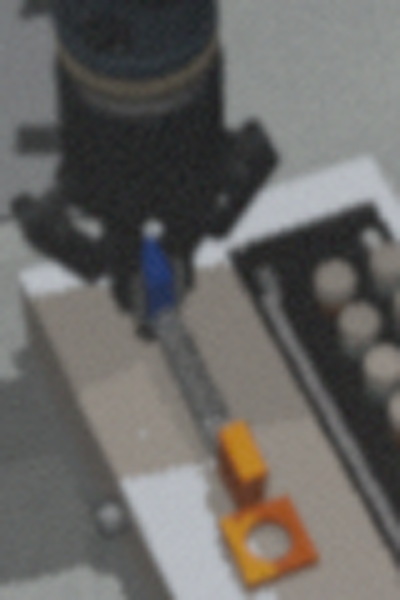

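{"api": "send_rows", "payload": {
  "plan": [
    {"linear": [0, 0.1, 0], "roll": 0},
    {"linear": [0, 0.1, 0], "roll": 0},
    {"linear": [0, 0.1, 0], "roll": 0},
    {"linear": [0, 0.1, 0], "roll": 0},
    {"linear": [0, 0, 0], "roll": 0}
  ]
}}

```text
t: 8.18
tcp_pos: [0.5509, -0.0481, 0.0831]
tool_rot: [-0.446, 0.549, -0.548, 0.446]
force: [0.1, -0.5, -1.2]
finger_gap: 0.155
```

{"api": "send_rows", "payload": {
  "plan": [
    {"linear": [0, 0.1, 0], "roll": 0},
    {"linear": [0, 0.1, 0], "roll": 0},
    {"linear": [0, 0.07, 0], "roll": 0},
    {"linear": [0, 0, 0], "roll": 0},
    {"linear": [0, 0, 0], "roll": 0}
  ]
}}

```text
t: 8.8
tcp_pos: [0.551, -0.0482, 0.0753]
tool_rot: [0.446, -0.548, 0.548, -0.446]
force: [-0.7, -1.4, -0.5]
finger_gap: 0.154
```

Run:
```python
from h import *
show()
for n,r in(("scene",(260,190,340,310)),("top",(230,150,350,250))):
    im=manip.snapshot(n);cv2.imwrite(f"pics/{n}5f.png",im)
    cv2.imwrite(f"pics/{n}5.png",cv2.resize(im[r[1]:r[3],r[0]:r[2]],None,fx=5,fy=5,interpolation=cv2.INTER_CUBIC))
show()
```

```text
t 8.8 tcp [ 0.551  -0.0482  0.0753] xyaw -101.73 yaxis [ 0. -0. -1.] F [-0.7 -1.4 -0.5] gap 13.2 q6 -0.08
t 8.9 tcp [ 0.5511 -0.0482  0.0753] xyaw -101.72 yaxis [ 0. -0. -1.] F [-0.3 -0.1 -0.6] gap 13.4 q6 -0.08
```

View pics/scene5.png

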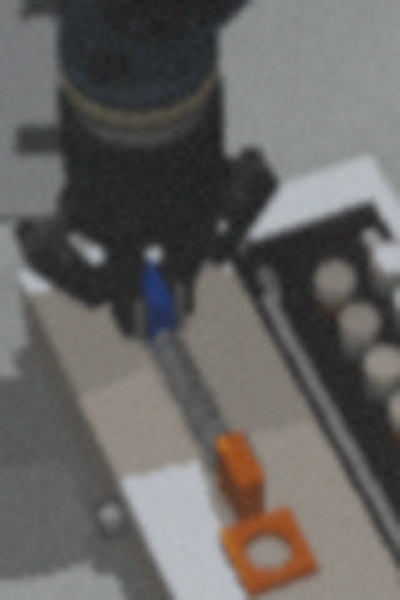

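{"api": "send_rows", "payload": {
  "plan": [
    {"linear": [0, 0.03, 0], "roll": 0},
    {"linear": [0, 0, 0], "roll": 0},
    {"linear": [0, 0, 0], "roll": 0},
    {"linear": [0, 0, 0], "roll": 0},
    {"linear": [0, 0, 0], "roll": 0}
  ],
  "claw": 34
}}

```text
t: 9.52
tcp_pos: [0.551, -0.0482, 0.0743]
tool_rot: [0.446, -0.548, 0.548, -0.446]
force: [0.0, -0.8, 0.3]
finger_gap: 0.395
```

{"api": "send_rows", "payload": {
  "plan": [
    {"linear": [0, -0.2, 0], "roll": 0},
    {"linear": [0, -0.4, 0], "roll": 0},
    {"linear": [0, -0.5, 0], "roll": 0},
    {"linear": [0, -0.5, 0], "roll": 0},
    {"linear": [0, -0.4, 0], "roll": 0}
  ]
}}

```text
t: 10.15
tcp_pos: [0.5514, -0.0483, 0.1359]
tool_rot: [0.446, -0.548, 0.549, -0.447]
force: [0.7, -0.1, -0.9]
finger_gap: 0.399
```

```bash
cat > fitb.py <<'E'
from h import *
import sys
k=sys.argv[1]
show()
I={}
for n,r in(("scene",(260,190,360,310)),("top",(230,150,350,250))):
    im=manip.snapshot(n);I[n]=im;cv2.imwrite(f"pics/{n}{k}f.png",im)
    cv2.imwrite(f"pics/{n}{k}.png",cv2.resize(im[r[1]:r[3],r[0]:r[2]],None,fx=5,fy=5,interpolation=cv2.INTER_CUBIC))
E
python3 fitb.py 6
```

```text
t 10.15 tcp [ 0.5514 -0.0483  0.1359] xyaw -101.72 yaxis [ 0.002 -0.    -1.   ] F [ 0.7 -0.1 -0.9] gap 34.0 q6 -0.08
```

View pics/scene6.png

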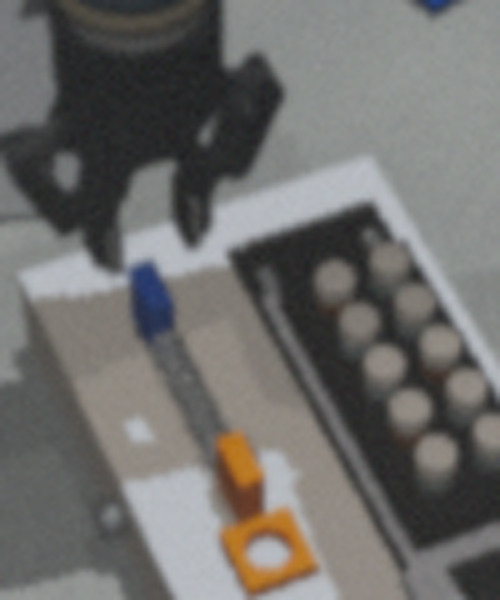

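View pics/top6.png

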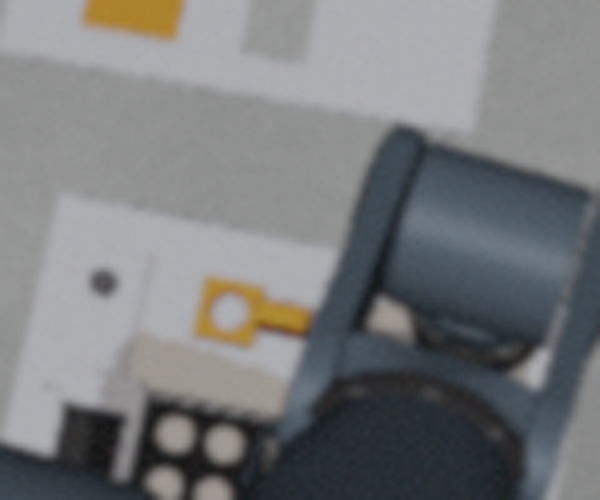

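The blue block sits upright at the hole, around (152,300) in the scene zoom, and the spring lies level on the panel. I'll fit its pose now.

Run:
```python
from h import *
I={n:cv2.imread(f"pics/{n}6f.png") for n in("scene","top")}
ro={('scene','orange'):(300,270,328,312),('scene','blue'):(280,238,300,262),('top','orange'):(266,203,293,222)}
ob={k:colimg(I[k[0]],k[1],r) for k,r in ro.items()}
def cost(v,ks):
    h=np.array([v[0],v[1],.085,v[2]]);e=h.copy();e[:2]+=.112*np.array([np.cos(v[2]),np.sin(v[2])])
    return sum(((raster(n,*(orange(e) if c=='orange' else blue(h)),ro[n,c])-ob[n,c])**2).sum() for n,c in ks)
x0=np.array([.5511,-.048,1.366])
for ks in(list(ro),list(ro)[:2],list(ro)[2:],list(ro)[1:2]):
    r=minimize(cost,x0,args=(ks,),method='Nelder-Mead',options=dict(initial_simplex=np.vstack([x0,x0+np.diag([.006,.006,.05])]),xatol=1e-5,fatol=1e-4))
    v=r.x;print(ks,v.round(4),np.degrees(v[2]).round(2),r.fun.round(1),'eyegrip',(v[:2]+.112*np.array([np.cos(v[2]),np.sin(v[2])])).round(4))
```

```text
[('scene', 'orange'), ('scene', 'blue'), ('top', 'orange')] [ 0.5494 -0.0477  1.347 ] 77.18 192.9 eyegrip [0.5743 0.0616]
[('scene', 'orange'), ('scene', 'blue')] [ 0.5487 -0.0475  1.3416] 76.87 128.5 eyegrip [0.5741 0.0616]
[('top', 'orange')] [ 0.5522 -0.0473  1.3731] 78.67 63.5 eyegrip [0.5742 0.0625]
[('scene', 'blue')] [ 0.5404 -0.0649  1.0198] 58.43 33.9 eyegrip [0.599  0.0305]
```

{"api": "send_rows", "payload": {
  "plan": [
    {"linear": [-0.74, 0, 0], "roll": 0},
    {"linear": [-0.75, 0, 0], "roll": 0},
    {"linear": [-0.75, 0, 0], "roll": 0},
    {"linear": [-0.75, 0, 0], "roll": 0},
    {"linear": [-0.75, 0, 0], "roll": 0}
  ]
}}

```text
t: 10.88
tcp_pos: [0.5736, 0.0624, 0.1339]
tool_rot: [-0.447, 0.549, -0.548, 0.446]
force: [-0.2, 0.4, -0.7]
finger_gap: 0.4
```

{"api": "send_rows", "payload": {
  "plan": [
    {"linear": [0, 0.2, 0], "roll": 0},
    {"linear": [0, 0.5, 0], "roll": 0},
    {"linear": [0, 0.6, 0], "roll": 0},
    {"linear": [0, 0.5, 0], "roll": 0},
    {"linear": [0, 0.2, 0], "roll": 0}
  ]
}}

```text
t: 11.5
tcp_pos: [0.5728, 0.0611, 0.0726]
tool_rot: [-0.447, 0.549, -0.548, 0.445]
force: [0.7, -0.3, 0.6]
finger_gap: 0.397
```

```bash
python3 fitb.py 7
```

```text
t 11.5 tcp [0.5728 0.0611 0.0726] xyaw -101.78 yaxis [-0.003  0.    -1.   ] F [ 0.7 -0.3  0.6] gap 33.9 q6 0.12
```

View pics/scene7.png

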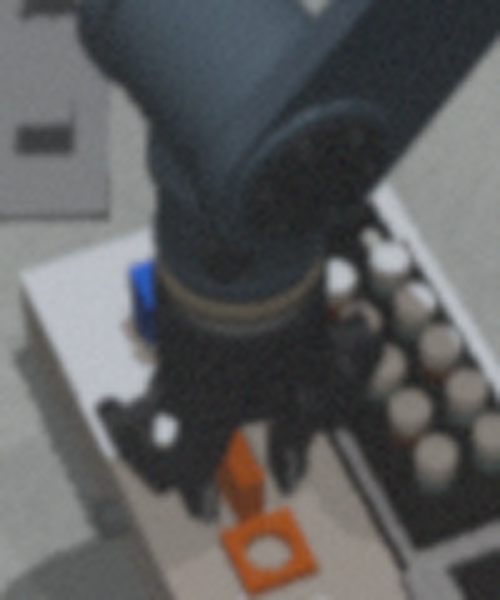

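Straddling the orange block; close.

{"api": "send_rows", "payload": {
  "plan": [
    {"linear": [0, 0, 0], "roll": 0},
    {"linear": [0, 0, 0], "roll": 0},
    {"linear": [0, 0, 0], "roll": 0},
    {"linear": [0, 0, 0], "roll": 0},
    {"linear": [0, 0, 0], "roll": 0}
  ],
  "claw": 5,
  "force": 80
}}

```text
t: 12.22
tcp_pos: [0.5742, 0.0616, 0.0749]
tool_rot: [0.446, -0.548, 0.549, -0.447]
force: [-0.6, -1.4, 4.4]
finger_gap: 0.151
```

Run:
```python
from h import *
show()
print(np.array([.5955,.166])-.033*np.array([.2035,.979]))
```

```text
t 12.22 tcp [0.5742 0.0616 0.0749] xyaw -101.71 yaxis [ 0.001 -0.    -1.   ] F [-0.6 -1.4  4.4] gap 12.9 q6 0.12
[0.5887845 0.133693 ]
```

{"api": "send_rows", "payload": {
  "plan": [
    {"linear": [-0.2, 0, 0], "roll": 0},
    {"linear": [-0.2, -0.05, 0], "roll": 0},
    {"linear": [-0.2, -0.15, 0], "roll": 0},
    {"linear": [-0.2, -0.2, 0], "roll": 0},
    {"linear": [-0.2, -0.2, 0], "roll": 0}
  ]
}}

```text
t: 12.85
tcp_pos: [0.5796, 0.0912, 0.0924]
tool_rot: [-0.447, 0.548, -0.548, 0.446]
force: [-0.9, -2.9, -1.8]
finger_gap: 0.152
```

```bash
python3 fitb.py 8
```

```text
t 12.85 tcp [0.5796 0.0912 0.0924] xyaw -101.7 yaxis [-0.001 -0.001 -1.   ] F [-0.9 -2.9 -1.8] gap 13.0 q6 0.17
```

View pics/scene8.png

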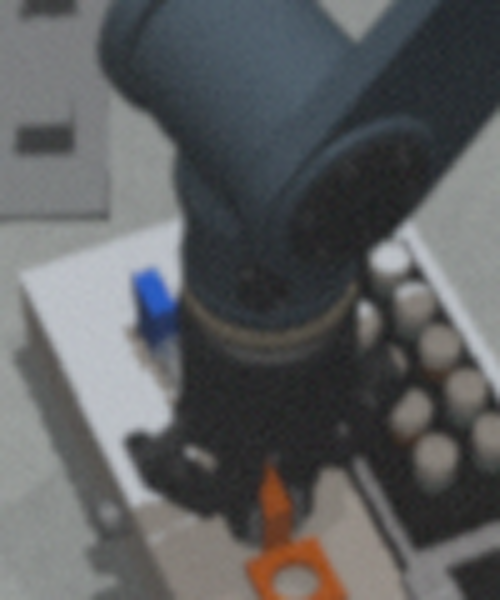

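{"api": "send_rows", "payload": {
  "plan": [
    {"linear": [-0.2, -0.15, 0], "roll": 0},
    {"linear": [-0.2, -0.15, 0], "roll": 0},
    {"linear": [-0.1, -0.15, 0], "roll": 0},
    {"linear": [-0.2, -0.1, 0], "roll": 0},
    {"linear": [-0.2, -0.05, 0], "roll": 0}
  ]
}}

```text
t: 13.58
tcp_pos: [0.5847, 0.1169, 0.1102]
tool_rot: [0.447, -0.548, 0.548, -0.446]
force: [-0.9, -6.3, -4.1]
finger_gap: 0.15
```

```bash
sed -i 's/260,190,360,310/270,230,370,350/' fitb.py; python3 fitb.py 9
python3 - <<'E'
from h import *
plan([.5888,.1337,.1095],-101.74,n=5)
E
```

```text
t 13.57 tcp [0.5847 0.1169 0.1102] xyaw -101.7 yaxis [-0.002 -0.001 -1.   ] F [-0.9 -6.3 -4.1] gap 12.8 q6 0.22
t 13.68 tcp [0.5847 0.1172 0.1102] xyaw -101.66 yaxis [-0.002 -0.001 -1.   ] F [-0.7 -6.7 -4.6] gap 13.0 q6 0.22
[{"linear": [-0.11, 0.0, 0.0], "roll": 0.0}, {"linear": [-0.12, 0.01, 0.01], "roll": 0.0}, {"linear": [-0.11, 0.0, 0.0], "roll": 0.0}, {"linear": [-0.11, 0.01, 0.01], "roll": 0.0}, {"linear": [-0.12, 0.0, 0.0], "roll": 0.01}]
end [0.5888 0.1339 0.1096] -101.72
```

View pics/scene9.png

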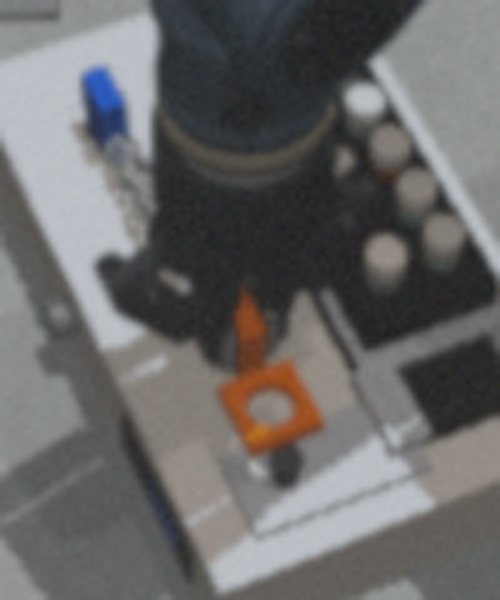

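View pics/top9.png

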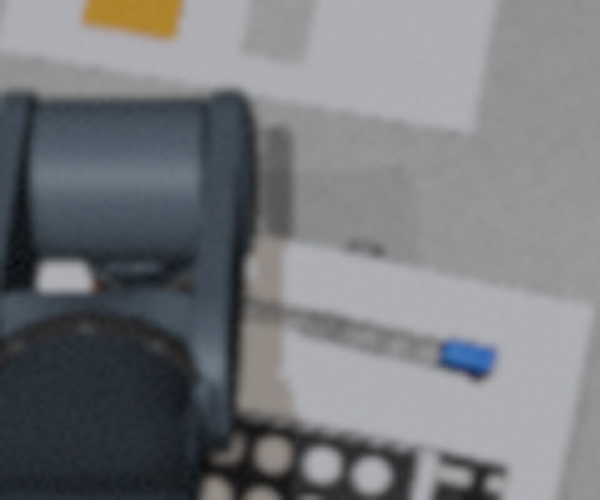

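{"api": "send_rows", "payload": {
  "plan": [
    {"linear": [-0.12, 0, 0], "roll": 0},
    {"linear": [-0.15, 0, 0], "roll": 0},
    {"linear": [-0.15, 0, 0], "roll": 0},
    {"linear": [-0.14, 0, 0], "roll": 0},
    {"linear": [0, 0, 0], "roll": 0}
  ]
}}

```text
t: 14.3
tcp_pos: [0.5877, 0.1327, 0.1098]
tool_rot: [0.448, -0.548, 0.548, -0.445]
force: [-0.9, -9.9, -4.6]
finger_gap: 0.151
```

```bash
python3 fitb.py 10
python3 - <<'E'
from h import *
s,m=state()
I=cv2.imread("pics/scene10f.png");ro=(300,285,345,345)
ob=colimg(I,'orange',ro)
def cost(v):
    e=np.array([v[0],v[1],s['tcp_pos'][2]+.011,v[2]]);return ((raster('scene',*orange(e),ro)-ob)**2).sum()
x0=np.r_[s['tcp_pos'][:2],1.366]
r=minimize(cost,x0,method='Nelder-Mead',options=dict(initial_simplex=np.vstack([x0,x0+np.diag([.005,.005,.05])]),xatol=1e-5,fatol=1e-4));print(s['tcp_pos'],r.x,r.fun)
v=r.x;print('eye',v[:2]+.033*np.array([np.cos(v[2]),np.sin(v[2])]), 'post',[.5955,.166])
E
```

```text
t 14.3 tcp [0.5877 0.1327 0.1098] xyaw -101.64 yaxis [-0.003 -0.003 -1.   ] F [-0.9 -9.9 -4.6] gap 12.9 q6 0.24
[0.58760123 0.13255339 0.10972346] [0.58520079 0.13347598 1.24906149] 92.01934051513672
eye [0.59563581 0.16478269] post [0.5955, 0.166]
```

View pics/scene10.png

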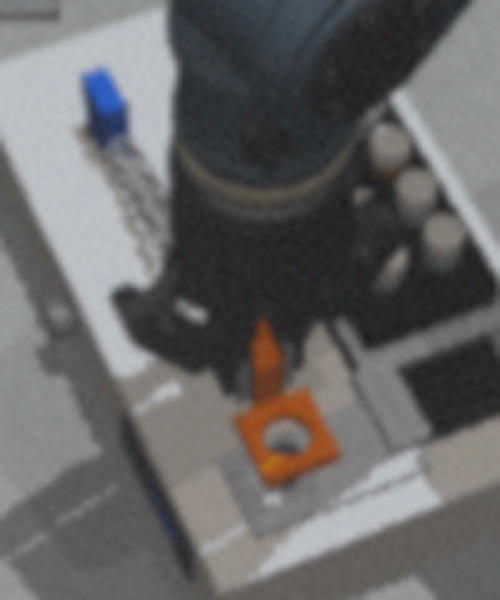

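Run:
```python
from h import *
I=cv2.imread("pics/scene10f.png");r=(305,295,350,335);k=14
a=cv2.resize(I[r[1]:r[3],r[0]:r[2]],None,fx=k,fy=k,interpolation=cv2.INTER_CUBIC)
def dr(P,c):
    p=(proj("scene",P)-[r[0],r[1]]+.5)*k-.5; cv2.polylines(a,[np.int32(p.round())],True,c,1)
y=np.radians(78.3);t=[.5876,.1326,.1208,y]
dr(wrld(ring,t),(0,255,0))
dr(wrld(np.array([[51,18,-17],[15,18,-17],[15,-18,-17],[51,-18,-17]])/1e3,t),(255,255,0))
th=np.linspace(0,2*np.pi,40)
dr(np.c_[.5955+.008*np.cos(th),.166+.008*np.sin(th),th*0+.084],(0,0,255))
cv2.imwrite("pics/z10.png",a)
```

```text
(no output)
```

View pics/z10.png

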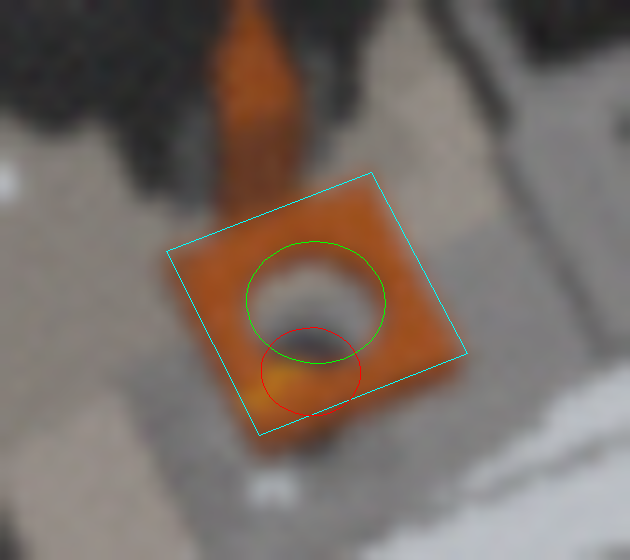

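{"api": "send_rows", "payload": {
  "plan": [
    {"linear": [-0.05, 0, 0.02], "roll": 0},
    {"linear": [0, 0.1, 0], "roll": 0},
    {"linear": [0, 0.1, 0], "roll": 0},
    {"linear": [0, 0.1, 0], "roll": 0},
    {"linear": [0, 0, 0], "roll": 0}
  ]
}}

```text
t: 15.02
tcp_pos: [0.5883, 0.1337, 0.1006]
tool_rot: [-0.448, 0.548, -0.548, 0.445]
force: [-0.8, -9.0, -2.9]
finger_gap: 0.152
```

```bash
python3 fitb.py 11
python3 - <<'E'
from h import *
I=cv2.imread("pics/scene11f.png");r=(305,295,350,335);k=14
a=cv2.resize(I[r[1]:r[3],r[0]:r[2]],None,fx=k,fy=k,interpolation=cv2.INTER_CUBIC)
cv2.imwrite("pics/z11.png",a)
E
```

```text
t 15.03 tcp [0.5883 0.1337 0.1006] xyaw -101.67 yaxis [-0.004 -0.003 -1.   ] F [-0.8 -9.  -2.9] gap 13.0 q6 0.25
```

View pics/z11.png

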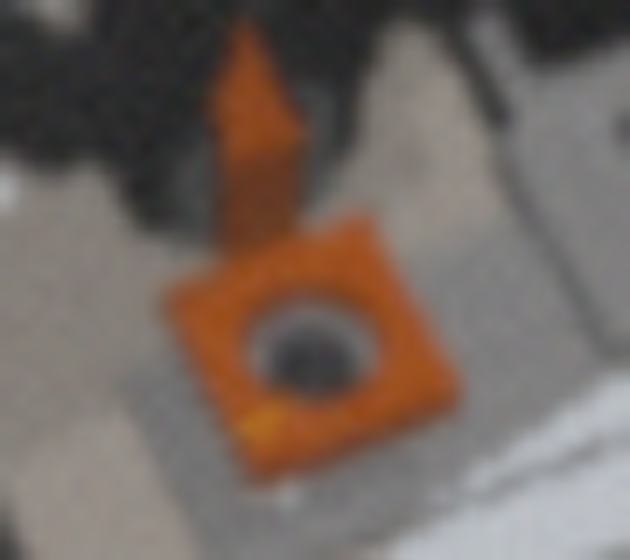

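The post head at (311,365) is centred in the ring at (314,353), and the ring still drops about 15 px as it lowers. I'll keep going down.

{"api": "send_rows", "payload": {
  "plan": [
    {"linear": [0, 0.1, 0], "roll": 0},
    {"linear": [0, 0.1, 0], "roll": 0},
    {"linear": [0, 0.1, 0], "roll": 0},
    {"linear": [0, 0.1, 0], "roll": 0},
    {"linear": [0, 0, 0], "roll": 0}
  ]
}}

```text
t: 15.75
tcp_pos: [0.5884, 0.1338, 0.0888]
tool_rot: [-0.448, 0.548, -0.548, 0.445]
force: [-1.9, -8.1, -3.0]
finger_gap: 0.153
```

{"api": "send_rows", "payload": {
  "plan": [
    {"linear": [0, 0.1, 0], "roll": 0},
    {"linear": [0, 0.1, 0], "roll": 0},
    {"linear": [0, 0.1, 0], "roll": 0},
    {"linear": [0, 0.03, 0], "roll": 0},
    {"linear": [0, 0, 0], "roll": 0}
  ]
}}

```text
t: 16.38
tcp_pos: [0.5886, 0.1338, 0.0793]
tool_rot: [0.448, -0.548, 0.548, -0.445]
force: [-1.5, -9.5, -1.3]
finger_gap: 0.15
```

```bash
python3 fitb.py 12
python3 - <<'E'
from h import *
I=cv2.imread("pics/scene12f.png");r=(305,295,350,335);k=14
a=cv2.resize(I[r[1]:r[3],r[0]:r[2]],None,fx=k,fy=k,interpolation=cv2.INTER_CUBIC)
cv2.imwrite("pics/z12.png",a)
E
```

```text
t 16.38 tcp [0.5886 0.1338 0.0793] xyaw -101.68 yaxis [-0.003 -0.003 -1.   ] F [-1.5 -9.5 -1.3] gap 12.8 q6 0.25
```

View pics/z12.png

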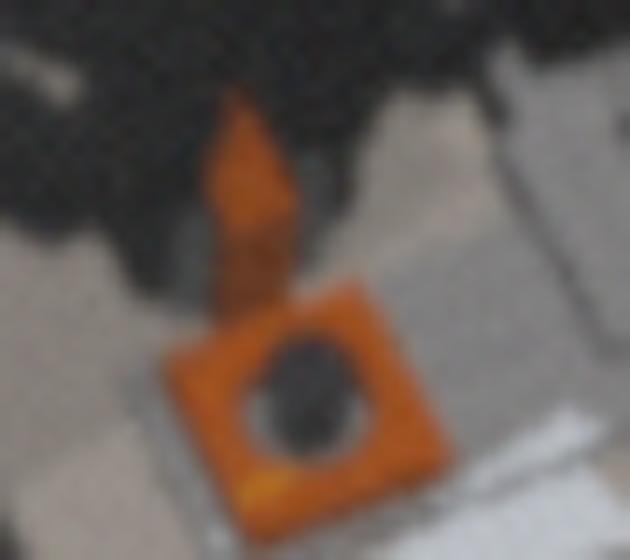

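The eye is round the post near the arm. I'll walk it back gently toward home, then let go.

{"api": "send_rows", "payload": {
  "plan": [
    {"linear": [0.1, 0.03, 0], "roll": 0},
    {"linear": [0.15, 0, 0], "roll": 0},
    {"linear": [0.15, 0, 0], "roll": 0},
    {"linear": [0.15, 0, 0], "roll": 0},
    {"linear": [0.15, 0, 0], "roll": 0}
  ]
}}

```text
t: 17.1
tcp_pos: [0.585, 0.1145, 0.0789]
tool_rot: [-0.447, 0.549, -0.548, 0.446]
force: [-1.0, -5.4, -0.4]
finger_gap: 0.153
```

```bash
python3 fitb.py 13
python3 - <<'E'
from h import *
I=cv2.imread("pics/scene13f.png");r=(295,285,350,335);k=12
a=cv2.resize(I[r[1]:r[3],r[0]:r[2]],None,fx=k,fy=k,interpolation=cv2.INTER_CUBIC)
cv2.imwrite("pics/z13.png",a)
E
```

```text
t 17.1 tcp [0.585  0.1145 0.0789] xyaw -101.74 yaxis [-0.001 -0.    -1.   ] F [-1.  -5.4 -0.4] gap 13.0 q6 0.21
```

View pics/z13.png

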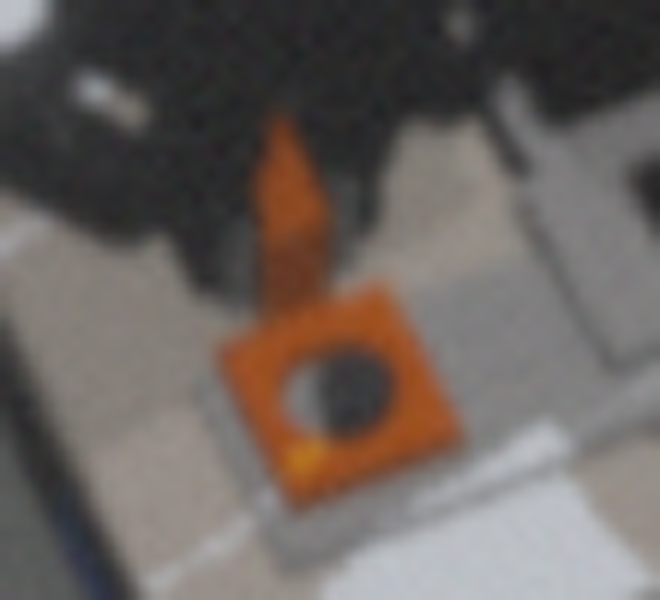

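{"api": "send_rows", "payload": {
  "plan": [
    {"linear": [0.1, 0, 0], "roll": 0},
    {"linear": [0, 0, 0], "roll": 0},
    {"linear": [0, 0, 0], "roll": 0},
    {"linear": [0, 0, 0], "roll": 0},
    {"linear": [0, 0, 0], "roll": 0}
  ]
}}

```text
t: 17.82
tcp_pos: [0.5844, 0.1114, 0.0789]
tool_rot: [-0.447, 0.549, -0.548, 0.446]
force: [-2.5, -6.4, 2.1]
finger_gap: 0.151
```

{"api": "send_rows", "payload": {
  "plan": [
    {"linear": [0, 0, 0], "roll": 0},
    {"linear": [0, 0, 0], "roll": 0},
    {"linear": [0, 0, 0], "roll": 0},
    {"linear": [0, 0, 0], "roll": 0},
    {"linear": [0, 0, 0], "roll": 0}
  ],
  "claw": 34
}}

```text
t: 18.45
tcp_pos: [0.5848, 0.1119, 0.0785]
tool_rot: [-0.446, 0.548, -0.548, 0.446]
force: [-0.5, -0.2, -0.2]
finger_gap: 0.399
```

{"api": "send_rows", "payload": {
  "plan": [
    {"linear": [0, -0.2, 0], "roll": 0},
    {"linear": [0, -0.4, 0], "roll": 0},
    {"linear": [0, -0.6, 0], "roll": 0},
    {"linear": [0, -0.8, 0], "roll": 0},
    {"linear": [0, -0.9, 0], "roll": 0}
  ]
}}

```text
t: 19.08
tcp_pos: [0.5849, 0.1118, 0.1675]
tool_rot: [0.446, -0.548, 0.549, -0.447]
force: [0.1, -0.6, -0.0]
finger_gap: 0.399
```

{"api": "send_rows", "payload": {
  "plan": [
    {"linear": [0.7, -0.9, 0], "roll": 0},
    {"linear": [0.9, -0.5, 0], "roll": 0},
    {"linear": [0.9, 0, -0.5], "roll": 0},
    {"linear": [0.9, 0, -0.5], "roll": 0},
    {"linear": [0.9, 0, -0.5], "roll": 0}
  ]
}}

```text
t: 19.7
tcp_pos: [0.5142, -0.0061, 0.2091]
tool_rot: [0.446, -0.548, 0.549, -0.447]
force: [-0.5, -0.7, -0.0]
finger_gap: 0.398
```

{"api": "send_rows", "payload": {
  "plan": [
    {"linear": [0.9, -0.5, -0.5], "roll": 0},
    {"linear": [0.9, -0.5, -0.5], "roll": 0},
    {"linear": [0.9, 0, 0], "roll": 0},
    {"linear": [0.9, 0, 0], "roll": 0},
    {"linear": [0.9, 0, 0], "roll": 0}
  ]
}}

```text
t: 20.32
tcp_pos: [0.4577, -0.1324, 0.2391]
tool_rot: [0.446, -0.548, 0.549, -0.447]
force: [0.5, -0.4, 0.2]
finger_gap: 0.401
```

```bash
sed -i 's/270,230,370,350/260,220,380,340/' fitb.py; python3 fitb.py 14
```

```text
t 20.32 tcp [ 0.4577 -0.1324  0.2391] xyaw -101.73 yaxis [ 0.002 -0.001 -1.   ] F [ 0.5 -0.4  0.2] gap 34.2 q6 -0.31
```

View pics/scene14.png

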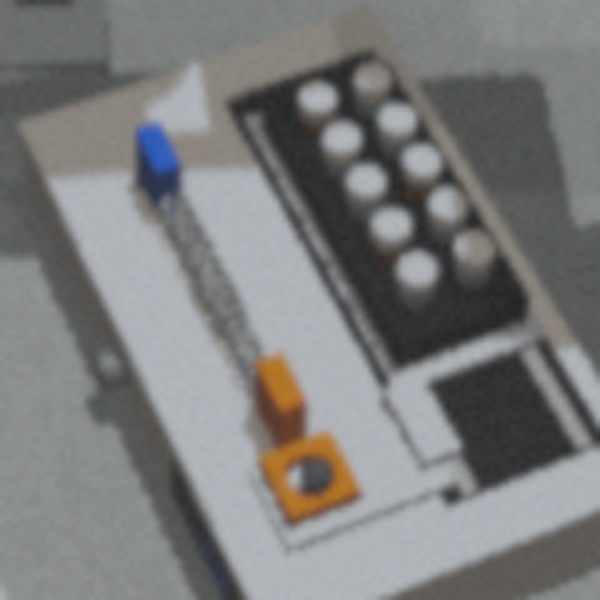

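View pics/top14.png

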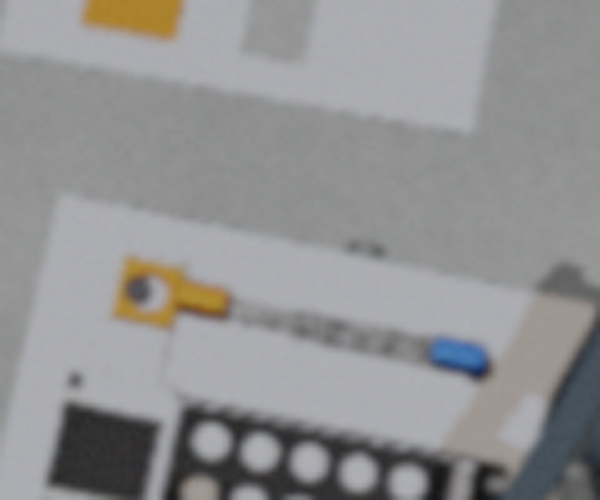

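Run:
```python
from h import *
S=cv2.imread("pics/scene14f.png");T=cv2.imread("pics/top14f.png")
def dark(im,c,r):
    g=cv2.cvtColor(im,cv2.COLOR_BGR2HSV);x,y=c;a=g[y-r:y+r+1,x-r:x+r+1].astype(float);Y,X=np.mgrid[y-r:y+r+1,x-r:x+r+1]
    w=np.clip(110-a[...,2],0,None)*(a[...,1]<90);return np.array([(w*X).sum()/w.sum(),(w*Y).sum()/w.sum()])
ps,pt=dark(S,(322,314),4),dark(T,(258,208),4);p=tri(ps,pt);print(ps,pt,p)
h=np.array([.5506,-.0505]);print('carriage(head)',[np.linalg.norm(q[:2]-h)-.2 for q in(p,onplane("scene",ps,.079)[0],onplane("top",pt,.082)[0])])
ro={'scene':(305,285,340,330),'top':(248,195,282,220)};ob={'scene':colimg(S,'orange',ro['scene']),'top':colimg(T,'orange',ro['top'])}
def cost(v,cs):
    def W(P): return np.asarray(P)@R.from_euler('ZY',[v[3],v[4]]).as_matrix().T+v[:3]
    return sum(((raster(n,[W(box(0,0,-.005,.03,.014,.04)),W(box(.033,0,-.021,.036,.036,.008))],[W(ring)],ro[n])-ob[n])**2).sum() for n in cs)
x0=np.array([.583,.113,.089,1.366,.0])
for cs in(['scene','top'],['scene'],['top']):
    r=minimize(cost,x0,args=(cs,),method='Nelder-Mead',options=dict(initial_simplex=np.vstack([x0,x0+np.diag([.004,.004,.006,.05,.05])]),xatol=1e-5,fatol=1e-4,maxiter=3000));v=r.x
    e=np.array([.033,0,-.021])@R.from_euler('ZY',v[3:]).as_matrix().T+v[:3];print(cs,v.round(4),r.fun,'eye',e,'d',np.linalg.norm(e[:2]-h))
for q in("reagent_bottle_mid","beaker_mid","brown_cap_center"): print(q,manip.look_for("scene",q)[:1])
```

```text
[322.71698113 314.86415094] [257.15879828 207.57939914] [0.59108646 0.14575211 0.07822279]
carriage(head) [np.float64(0.00038474091030751834), np.float64(0.00047869433845337817), np.float64(0.00014468852904514495)]
['scene', 'top'] [0.5835 0.109  0.0907 1.3328 0.0891] 150.4850311279297 eye [0.59085711 0.13908142 0.06680203] d 0.19380853537509632
['scene'] [ 0.5783  0.1023  0.0699  1.2525 -0.4215] 68.82682800292969 eye [0.5904515  0.13908416 0.06426211] d 0.19372737150716154
['top'] [0.5834 0.1107 0.0866 1.2957 0.1099] 56.01959991455078 eye [0.59167173 0.14004912 0.0620724 ] d 0.19492525532054084
reagent_bottle_mid [{'extent': [209.9, 238.4, 231.3, 267.5], 'p': 0.97}]
beaker_mid [{'extent': [426.6, 357.5, 447.1, 374.2], 'p': 0.7}]
brown_cap_center [{'extent': [312.8, 291.7, 331.4, 324.0], 'p': 0.72}]
```

View pics/scene14f.png

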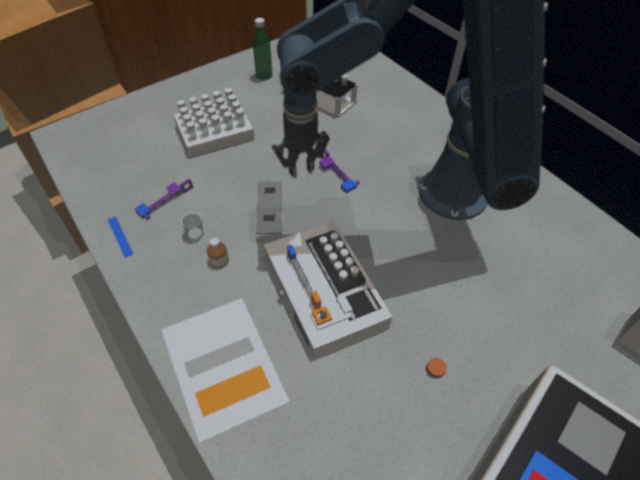

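The bottle (217,253), beaker (193,226) and cap (437,368) have not moved, and the robot is clear. I'm handing the job in.

```bash
python3 -c "
from station import manip
print(manip.sign_off())"
```

```text
the job is handed in; nothing more can be done
None
```

The spring is fitted and the job is handed in at about 20 s of the 58 s; the hand-in gives no verdict.

I dropped the blue hook through the hole with the spring slack. I then stretched the orange end about 75 mm, lowered the eye over the post and eased the carriage home before letting go.

**Last checks:**
- **Carriage:** about 0.4 mm from home by triangulation.
- **Eye:** round the post, with its mid-plane about 0–3 mm above the arm, so below the head. The fitted eye centre lies about 6–7 mm from the post, inside the 9 mm limit; about 5 mm is expected with the tension taking up the play.
- **Hook:** the blue block is upright at the hole and held the tension. Its foot was about 13–14 mm below the panel, worked out from the arm's height; I could not see it.
- **Robot and other objects:** the arm was well clear when I handed in. The bottle, beaker and brown cap look unmoved in the picture.

**Disagreements:** the scene-only and top-only fits of the orange end gave implausible tilts, though their eye positions matched the combined fit to within about 1–5 mm. In the last check the network reported the brown cap's place as the beaker, and the orange eye as the cap. For those two I relied on the picture itself.

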